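# Return a vee block to its row and show the next to the camera

## Robot

A 6-joint arm with a two-finger parallel gripper is mounted at the origin on a cart in front of the work surface, level with it; the furniture and walls round the work are solid. World frame = base frame: x ahead of the robot, y to its left, z up, the work surface at z = 0. Lengths are in m, angles in rad, forces in N, time in s.
With the tool pointing down it reaches from about 0.4 to 0.825 m from the base axis. Payload 7 kg.
Tool frame: the origin (TCP) lies midway between the tips of the shut fingers; the grasp point (between the pads) lies 19 mm behind it; z points along the fingers, x is the direction in which the jaws open and shut, and the axes are right-handed (so a half turn about z gives the same grasp; the last joint's range is limited). The gripper opens to 88 mm and grips with 3 to 60 N. Pads are 19 mm wide; open, the fingers measure 130 mm over their backs; the gripper's body (78 mm by 193 mm) begins 47 mm behind the grasp point.
Start: joints at [-1.004, 0.359, 0.012, 0, -1.224, -0.288], TCP at [0.186, -0.649, 0.202] pointing down, gripper open.
Joint ranges: [-3.07, 3.07], [-1.43, 2.12], [-1.02, 1.25], [-3.03, 1.67], [-3.05, -0], [-3.03, 3.03]. Speed limits (rad/s): [2.39, 2.39, 3.01, 3.14, 3.14, 3.14].

## Interface

Orientations are given as [roll, pitch, yaw] about the fixed x, y, z axes, in that order (R = Rz(yaw) Ry(pitch) Rx(roll)).
In Python, from station import status, eyes, workorder gives the robot as it stands.
- The arm moves only by the shell command python3 -m jog 'ROWS' [OPENING] [FORCE]. ROWS is JSON, a list of rows, each a list of 6 numbers: the shift along the world's x, y, z in mm, then the turn, a rotation vector about the world's x, y, z in rad. A call has 1 to 12 rows; each row shifts and turns the pose as measured when the row begins; what a row does not reach is not made up. A row lasts 1/10 s, in which the tool goes at most 50 mm and 8.59 degrees, less where a joint would pass 70% of its speed; a pose out of reach is approached as far as the arm can. A call with a gripper value outside its range is refused whole. OPENING is the opening, from 0 (shut) to 1 (fully open), set as the call begins (- or left out, the last holds). The fingers move at their own pace and stop on an object; FORCE is the grip in N (left out, the last holds). Time passes only in rows, so rows that do not move let the fingers close. It gives the time, the measured TCP pose, the force and the opening at its end, in the units of the state.
- status.get_state(): the state, without advancing time (a new reading comes with each control period).
- eyes.grab_frame(name): name is "scene" or "side" or "wrist"; returns the picture (400x640x3 uint8, blue, green, red); there is no depth.
- eyes.calibration(name): a dict with "camera_matrix" (3x3 intrinsics, pixels), "k1" (the pictures are not rectified: a ray, as slopes to the right and down, at radius r is drawn at 1 + k1 r^2 times it, then the intrinsics apply), "cam_to_world" (4x4, takes a point from camera to world coordinates); the wrist camera has in their place "hand_eye" (4x4, takes a point from camera to tool coordinates, whose origin is the TCP and whose axes are the tool frame's). Camera axes: x right, y up, looking along -z (the intrinsics and any distortion apply to the point x, -y, -z); pixel columns grow to the right and rows downward; lengths in m; the calibration is good to about 2 mm. A picture is of the moment at which its call begins: read the wrist's pose just before it. calibration takes no time and is no camera call.
- workorder.job_done(): hands the job in, once; it reports no verdict.
The state is a dict: "t": time; "q": joint angles; "qd": joint speeds; "joint_efforts": joint torques, N m; "eef_pos": TCP position; "ee_rot": TCP orientation; "force": force on the tool from outside, world axes, zero at the start; "moment": the same for the moment, N m; "width": finger opening in m.
Only numpy, scipy, OpenCV 4.12 (cv2) and the standard library are available. Lean on these libraries where they do the work, as an engineer would, in place of code of your own. Each camera call takes 0.05 s, during which the arm holds its last target. There are 200 camera calls.

## Task

Put the loose plain vee block back on the green square of the row board, groove up and in line with the other grooves, and let go of it. Then take the blue-edged vee block from the row and hold it up to the inspection camera, groove side up, its middle 100 mm in front of the lens on the line of sight and the lens looking straight along the groove: tip the block as much as the camera looks down and do not let it lean sideways. Finish while holding it still in the air there, without touching the camera or shifting the third vee block, the grease tin or the tape roll.

Things in the scene. Friction and masses are not known exactly. Their poses are not given: they have to be found in the camera images.
- vee_loose: ground steel vee block, 44 x 44 x 34 mm high, 0.28 to 0.5 kg; 90 degree groove in its top along its x axis; the outer faces at y = +22 and -22 mm are flat and upright (grip across these). Origin: centre of underside, z up. A half turn about z gives the same block. All bare metal; at the start it lies alone on the table, groove up, off the row board.
- vee_blue: ground steel vee block, 44 x 44 x 34 mm high, 0.28 to 0.5 kg; 90 degree groove in its top along its x axis; the outer faces at y = +22 and -22 mm are flat and upright (grip across these). Origin: centre of underside, z up. A half turn about z gives the same block. This one has blue paint along its two upper edges (4.5 mm wide on the top, 12 mm down the sides). It starts on the row board.
- vee_row: ground steel vee block, 44 x 44 x 34 mm high, 0.28 to 0.5 kg; 90 degree groove in its top along its x axis; the outer faces at y = +22 and -22 mm are flat and upright (grip across these). Origin: centre of underside, z up. A half turn about z gives the same block. All bare metal; it stands on the row board and stays there.
- vee_loose_mid (a point): the middle of the loose plain block: 17 mm above the centre of its underside
- vee_blue_mid (a point): the middle of the blue-edged block: 17 mm above the centre of its underside
- vee_row_mid (a point): the middle of the plain block that stays in the row: 17 mm above the centre of its underside
- row_board: low light wooden board, fixed, 80 mm (its x) by 220 mm (its y), top 12 mm above its origin (centre of its underside, on the table), z up; aluminium end cheeks rise 6 mm over the top. Three places on its y axis at y = -66, 0 and +66 mm: two hold vee blocks with their grooves (block x) along the board's y, one is free.
- free_place: flat green square, 52 x 52 mm, no thickness to speak of, painted on the row board at the free place; origin at its centre on the board's top, sides parallel to the board's
- camera_head: fixed inspection camera on a post: blue box 62 mm long, 46 mm square, with a black lens of 42 mm diameter. Origin: centre of the lens's front face, 0.26 m over the table. It looks along its -x axis, towards the robot's side and 25 degrees below level; y is level, z up square to the line of sight. The camera fills x = 0 to +114 mm. Show the block at x = -100 mm, y = z = 0.
- camera_stand: the fixed stand that carries the camera head: steel base 80 x 64 x 12 mm and a post of 16 mm diameter. Origin: on the table, 10 mm in front of the post's axis, 60 mm behind the lens; z up, -x is the level heading of the camera's view.
- grease_tin: loose bystander: green and white round tin, 66 mm diameter, 34 mm high, origin at the centre of its underside
- tape_roll: loose bystander: yellow tape roll lying flat, 83 mm diameter, 18 mm high, origin at the centre of its underside
Not all that is in view belongs to the job. What is shaped like the vee_loose but orange or yellow is not meant.

How it is judged:
On the way, in this order (a step that is already met when the one before it is completed fails the run):
1. the loose plain vee block stands on the green square, in line with the row and let go of, while the blue-edged one still stands in the row (x of vee_loose_mid in the frame of row_board between -0.01 and 0.01 m and z of vee_loose_mid in the frame of row_board between 0.024 and 0.034 m and angle between the x axis of vee_loose and the y axis of row_board, either way round below 0.15 rad and angle between vee_loose's own z axis and vertical below 0.1 rad and linear speed of vee_loose below 0.02 m/s and horizontal distance between vee_loose_mid and free_place below 0.01 m and contact force between the fingers and vee_loose below 0.2 N and distance of vee_blue_mid from where it was at the start of the episode below 0.012 m), for 0.2 s.
2. the blue-edged vee block is held in front of the lens (x of vee_blue_mid in the frame of camera_head between -0.125 and -0.075 m and y of vee_blue_mid in the frame of camera_head between -0.015 and 0.015 m and z of vee_blue_mid in the frame of camera_head between -0.015 and 0.015 m and angle between the x axis of vee_blue and the x axis of camera_head, either way round below 0.17 rad and angle between the y axis of vee_blue and the y axis of camera_head, either way round below 0.17 rad and angle between vee_blue's own z axis and vertical below 0.8 rad and contact force between the fingers and vee_blue above 2 N and linear speed of vee_blue below 0.03 m/s and height (world z) of vee_blue_mid above 0.17 m), for 0.3 s.
At the end, for the whole second after the job is handed in: Blue-edged block held still, middle 75-125 mm before the lens, within 15 mm of its axis, groove up, within 0.17 rad of the line of sight and of no sideways lean; returned block let go within 10 mm of the square's centre, groove within 0.15 rad of the row; third block moved under 12 mm (all of step 2 and x of vee_loose_mid in the frame of row_board between -0.01 and 0.01 m and z of vee_loose_mid in the frame of row_board between 0.024 and 0.034 m and angle between the x axis of each of vee_loose, vee_row and the y axis of row_board, either way round below 0.15 rad and angle between each of vee_loose, vee_row's own z axis and vertical below 0.1 rad and linear speed of each of vee_loose, vee_row below 0.02 m/s and horizontal distance between vee_loose_mid and free_place below 0.01 m and contact force between the fingers and vee_loose below 0.2 N and x of vee_row_mid in the frame of row_board between -0.01 and 0.01 m and z of vee_row_mid in the frame of row_board between 0.024 and 0.034 m and distance of vee_row_mid from where it was at the start of the episode below 0.012 m); the arm keeps its last pose, push and grip.
It fails at once if the camera or its stand is touched (contact force between anything else and camera_stand above 1 N).
It fails at once if the plain block that stays in the row is shifted by more than 12 mm (distance of vee_row_mid from where it was at the start of the episode above 0.012 m).
It fails at once if the grease tin or the tape roll is shifted by more than 20 mm (distance of any of grease_tin, tape_roll from where it was at the start of the episode above 0.02 m).
It also fails if it takes over 48 s, if anything falls off the work surface, if the arm or the gripper's body presses on something with over 40 N, if the wrist force passes 120 N, or if a joint passes its speed limit or range.

## Working session

There is one attempt and no reset: what is moved stays moved. The work goes in short steps, Python scripts to look and compute and a shell command to move; the robot and the scene stay as the last step left them, time stands still between calls to the robot, and variables do not carry over. Pictures are saved under pics/ and viewed, about 8 in all and at most 12, crops included, and the job is handed in when it is done.

```bash
ls; mkdir -p pics
cat > h.py <<'E'
import numpy as np, cv2
from station import status, eyes, workorder
from scipy.spatial.transform import Rotation as R
def tcp():
    s=status.get_state(); T=np.eye(4); T[:3,:3]=R.from_euler('xyz',s['ee_rot']).as_matrix(); T[:3,3]=s['eef_pos']; return T
def grab(n,f):
    T=tcp(); im=eyes.grab_frame(n); c=eyes.calibration(n)
    M=T@np.array(c['hand_eye']) if n=='wrist' else np.array(c['cam_to_world'])
    cv2.imwrite(f'pics/{f}.png',im); np.savez(f'pics/{f}.npz',M=M,K=c['camera_matrix'],k1=c['k1']); return im
def ray(f,p):
    d=np.load(f'pics/{f}.npz'); p=np.atleast_2d(np.float64(p))
    s=cv2.undistortPoints(p[:,None],d['K'],np.array([float(d['k1']),0,0,0]))[:,0]
    v=np.c_[s[:,0],-s[:,1],-np.ones(len(s))]@d['M'][:3,:3].T
    return d['M'][:3,3],v/np.linalg.norm(v,axis=1)[:,None]
def plane(f,p,z):
    o,v=ray(f,p); return o+v*((z-o[2])/v[:,2])[:,None]
def tri(obs):
    A=np.zeros((3,3));b=np.zeros(3);L=[]
    for f,p in obs:
        o,v=ray(f,p);v=v[0];P=np.eye(3)-np.outer(v,v);A+=P;b+=P@o;L.append((P,o))
    x=np.linalg.solve(A,b); return x,[round(1e3*np.linalg.norm(P@(x-o)),1) for P,o in L]
def proj(f,X):
    d=np.load(f'pics/{f}.npz'); c=(np.atleast_2d(X)-d['M'][:3,3])@d['M'][:3,:3]
    s=c[:,:2]/-c[:,2:]*[1,-1]; s=s*(1+d['k1']*(s**2).sum(1))[:,None]
    return s@d['K'][:2,:2].T+d['K'][:2,2]
E
python3 - <<'E'
from h import *
print(status.get_state())
for n in('scene','side','wrist'):
    grab(n,n+'0'); d=np.load(f'pics/{n}0.npz'); print(n,d['M'].round(3).tolist(),d['K'].round(1).tolist(),d['k1'])
im=[cv2.imread(f'pics/{n}0.png') for n in('scene','side')]
cv2.imwrite('pics/both.png',cv2.resize(np.vstack(im),None,fx=.75,fy=.75))
E
```

```text
pics
{'t': 0.0, 'q': array([-1.00390359e+00,  3.59377196e-01,  1.10573925e-02, -3.00014409e-04,
       -1.22408327e+00, -2.88134675e-01]), 'qd': array([-4.20453859e-05, -5.18794330e-04,  4.09346241e-04, -9.94073202e-04,
        3.47558643e-04,  4.07213854e-04]), 'joint_efforts': array([-2.29733712e-03, -5.82719493e+01,  2.93039292e+01,  6.99709520e+00,
        6.66759574e-03, -1.18232870e-04]), 'eef_pos': array([ 0.18556933, -0.64845274,  0.20123737]), 'ee_rot': array([-3.14140644e+00, -1.62065668e-03,  1.84945207e+00]), 'force': array([-0.3968503 , -0.45922169,  0.43350305]), 'moment': array([ 0.02626517, -0.02887095, -0.00798309]), 'width': 0.08751812413802046}
scene [[-0.827, 0.268, -0.494, 0.149], [-0.562, -0.423, 0.711, 0.754], [-0.019, 0.866, 0.5, 0.645], [0.0, 0.0, 0.0, 1.0]] [[415.4, 0.0, 315.1], [0.0, 415.4, 198.4], [0.0, 0.0, 1.0]] -0.014568239506514645
side [[0.996, 0.035, -0.082, 0.527], [-0.088, 0.487, -0.869, -0.879], [0.01, 0.873, 0.488, 0.696], [0.0, 0.0, 0.0, 1.0]] [[393.3, 0.0, 319.9], [0.0, 393.3, 203.8], [0.0, 0.0, 1.0]] -0.08735003744155155
wrist [[-0.275, -0.921, -0.277, 0.111], [0.961, -0.263, -0.08, -0.671], [0.0, -0.288, 0.958, 0.384], [0.0, 0.0, 0.0, 1.0]] [[305.9, 0.0, 319.6], [0.0, 305.9, 198.0], [0.0, 0.0, 1.0]] -0.025221613285838586
```

View pics/scene0.png

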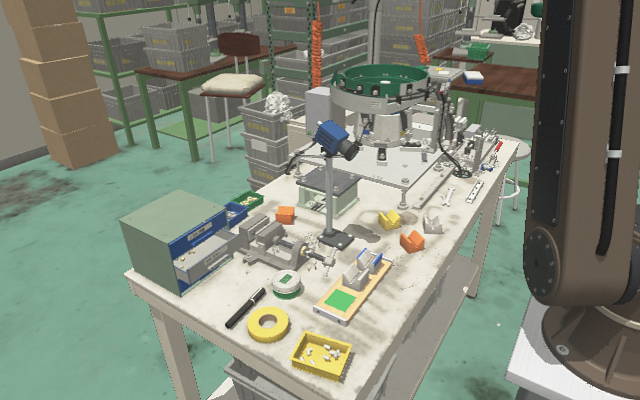

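View pics/side0.png

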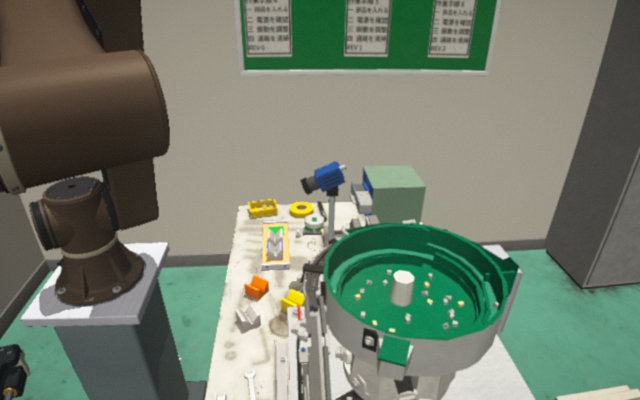

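Run:
```python
from h import *
print('loose tri',tri([('scene0',[433,226]),('side0',[247,317])]))
print('green tri',tri([('scene0',[342,299]),('side0',[276,231])]))
print('lens tri',tri([('scene0',[349,150]),('side0',[306,186])]))
for n,p,z in[('loose',(433,229),.015),('orange',(412,241),.015),('yellow',(389,221),.015),('green',(342,299),.012),('row1',(355,274),.03),('row2',(369,264),.03),('tin',(287,283),.034),('tape',(269,323),.018),('standbase',(337,240),.012)]: print(n,plane('scene0',p,z).round(3))
a=cv2.imread('pics/scene0.png')[200:340,280:460]; b=cv2.imread('pics/side0.png')[160:340,220:350]
cv2.imwrite('pics/c1.png',np.hstack([cv2.resize(a,(540,420),interpolation=3),cv2.resize(b,(303,420),interpolation=3)])[:,:800])
```

```text
loose tri (array([ 0.42060573, -0.19414403,  0.01188318]), [np.float64(0.7), np.float64(0.7)])
green tri (array([0.4857764 , 0.17698231, 0.00952728]), [np.float64(1.4), np.float64(1.4)])
lens tri (array([ 0.57766174, -0.01026654,  0.26350716]), [np.float64(4.8), np.float64(4.8)])
loose [[ 0.413 -0.176  0.015]]
orange [[ 0.439 -0.095  0.015]]
yellow [[ 0.529 -0.148  0.015]]
green [[0.483 0.179 0.012]]
row1 [[0.49  0.112 0.03 ]]
row2 [[0.48  0.063 0.03 ]]
tin [[0.597 0.222 0.034]]
tape [[0.567 0.322 0.018]]
standbase [[0.605 0.001 0.012]]
```

View pics/c1.png

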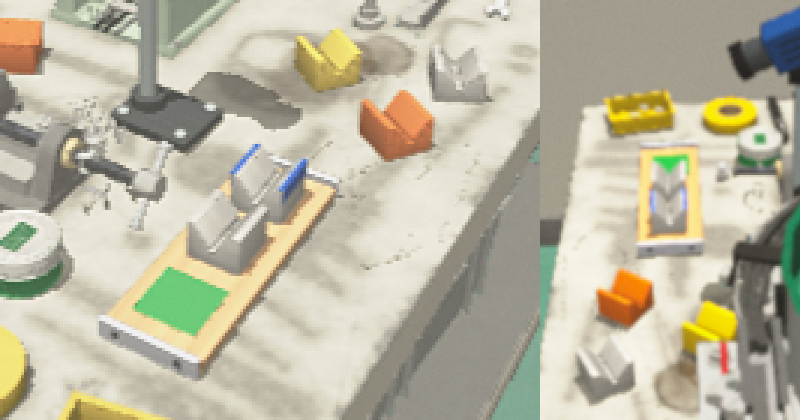

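Candidates for the loose block in the scene view: grey vee (433,226), orange vees (412,240) and (286,214), yellow vee (389,220), and two row blocks at (355,272) and (369,262) with the blue edges on the latter. The crop shows the bare grey one at (433,226), alone off the board, so I choose that one. In the row, the blue block is at the far end, the plain one is in the middle, and the green square is at the near end.

```bash
python3 -m jog '[[22,40,10,0,0,0],[22,42,10,0,0,0],[22,42,10,0,0,0],[22,42,10,0,0,0],[22,42,10,0,0,0],[22,42,5,0,0,0],[22,42,0,0,0,0],[22,42,0,0,0,0],[22,40,0,0,0,0],[10,20,0,0,0,0],[0,0,0,0,0,0]]' 1
python3 - <<'E'
from h import *
print(tcp().round(3).tolist()); grab('wrist','w1')
E
```

```text
t: 1.25
eef_pos: [0.3959, -0.2382, 0.2534]
ee_rot: [3.141, -0.008, 1.846]
force: [-0.2, 0.1, 0.3]
width: 0.0878
[[-0.271, 0.962, -0.002, 0.396], [0.962, 0.271, 0.008, -0.238], [0.008, 0.0, -1.0, 0.253], [0.0, 0.0, 0.0, 1.0]]
```

View pics/w1.png

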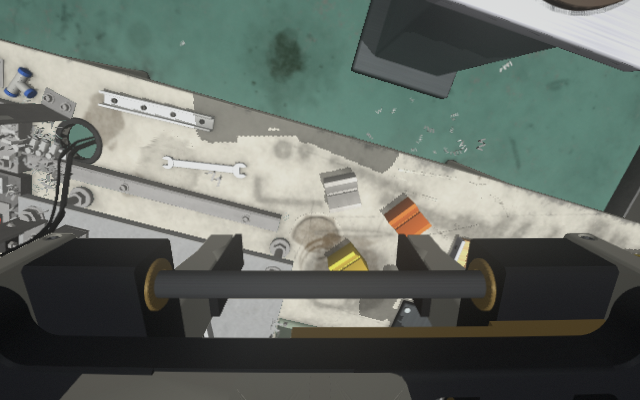

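The wrist view shows the bare grey block at about (340,187), with its groove running nearly across the picture. The orange vee is at (406,215) and the yellow one at (348,258).

```bash
cat >> h.py <<'E'
def grey(f,seed,half=45,smax=28,vmin=110):
    im=cv2.imread(f'pics/{f}.png'); x,y=map(int,seed); hsv=cv2.cvtColor(im,cv2.COLOR_BGR2HSV)
    m=((hsv[...,1]<smax)&(hsv[...,2]>vmin)).astype(np.uint8)
    k=np.zeros_like(m); k[max(0,y-half):y+half,max(0,x-half):x+half]=1; m*=k
    m=cv2.morphologyEx(m,cv2.MORPH_CLOSE,np.ones((3,3)));m=cv2.morphologyEx(m,cv2.MORPH_OPEN,np.ones((3,3)))
    n,l,s,c=cv2.connectedComponentsWithStats(m); i=1+np.argmax(s[1:,4]); 
    cs,_=cv2.findContours((l==i).astype(np.uint8),0,1); return max(cs,key=cv2.contourArea),s[i]
E
python3 - <<'E'
from h import *
c,s=grey('w1',(340,187)); print(s, cv2.minAreaRect(c)); print(plane('w1',cv2.boxPoints(cv2.minAreaRect(c)),.034).round(3))
im=cv2.imread('pics/w1.png'); cr=cv2.resize(im[150:230,290:390],None,fx=4,fy=4,interpolation=3)
o=cr.copy(); cv2.drawContours(o,[((c-[290,150])*4).astype(np.int32)],-1,(0,0,255),1)
cv2.imwrite('pics/c2.png',np.hstack([cr,o]))
E
```

```text
[ 295  142   90   90 7284] ((339.4999694824219, 186.49996948242188), (88.99998474121094, 88.99998474121094), 90.0)
[[ 0.373 -0.277  0.034]
 [ 0.341 -0.166  0.034]
 [ 0.46  -0.124  0.034]
 [ 0.494 -0.246  0.034]]
```

View pics/c2.png

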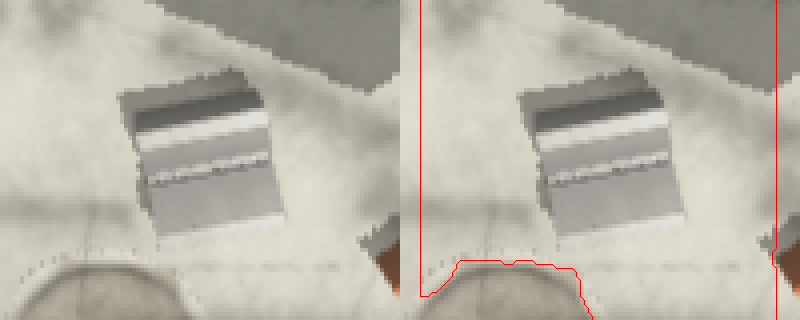

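Run:
```python
from h import *
p=np.array([[137,131],[265,108],[284,218],[160,246]])/4+[290,150]-.5
X=plane('w1',p,.034); print(X.round(4), np.linalg.norm(np.roll(X,-1,0)-X,axis=1).round(4), X.mean(0)); 
g=plane('w1',np.array([[148,182],[268,158]])/4+[290,150]-.5,.017);print(g)
for v in(X[1]-X[0],X[2]-X[3],g[1]-g[0]): print(np.degrees(np.arctan2(v[1],v[0])))
```

```text
[[ 0.4144 -0.2264  0.034 ]
 [ 0.3951 -0.1871  0.034 ]
 [ 0.4304 -0.169   0.034 ]
 [ 0.4518 -0.2074  0.034 ]] [0.0438 0.0397 0.044  0.042 ] [ 0.42293378 -0.19748228  0.034     ]
[[ 0.43526317 -0.21602798  0.017     ]
 [ 0.41525878 -0.17743649  0.017     ]]
116.12511536626764
119.05104399173848
117.40054130227963
```

```bash
python3 -m jog '[[2.5,3.5,-8,0,0,0.147],[2.5,3.5,-8,0,0,0.147],[2.5,3.5,-8,0,0,0.147],[2.5,3.5,-8,0,0,0.147],[2.5,3.5,-8,0,0,0.147],[2.5,3.5,-8,0,0,0.147],[2.5,3.5,-8,0,0,0.147],[2.5,3.5,-8,0,0,0.147],[2.5,3.5,-8,0,0,0.147],[2.5,3.5,-8,0,0,0.147],[2.5,3.5,-8,0,0,0.147],[2,3,-5,0,0,0.147]]' && python3 -m jog '[[0,0,0,0,0,0.04],[0,0,0,0,0,0]]'
python3 - <<'E'
from h import *
T=tcp();print(T.round(3).tolist(),status.get_state()['q'].round(2)); im=grab('wrist','w2'); print(proj('w2',[.425,-.197,.034]))
cv2.imwrite('pics/c3.png',cv2.resize(im[80:320,170:470],None,fx=2.5,fy=2.5,interpolation=3))
E
```

```text
t: 2.5
eef_pos: [0.4204, -0.2056, 0.1557]
ee_rot: [3.14, -0.012, -2.638]
force: [0.1, 0.6, 0.0]
width: 0.0877
t: 2.7
eef_pos: [0.419, -0.207, 0.1543]
ee_rot: [3.139, -0.014, -2.593]
force: [-0.1, -1.7, -0.1]
width: 0.0873
[[-0.853, -0.521, -0.014, 0.419], [-0.521, 0.853, -0.005, -0.207], [0.014, 0.003, -1.0, 0.154], [0.0, 0.0, 0.0, 1.0]] [-0.03  0.06 -0.49  0.01 -1.03  0.58]
[[307.78872273 191.47111961]]
```

View pics/c3.png

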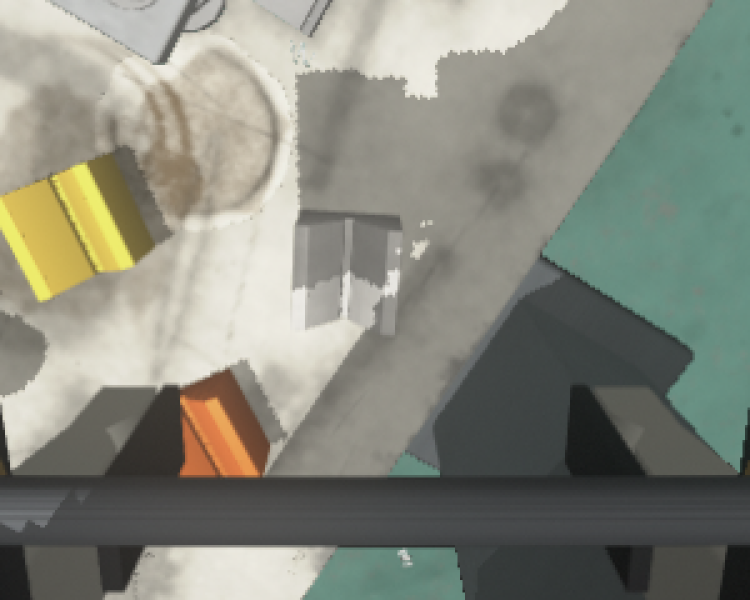

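Run:
```python
from h import *
a=lambda p:np.array(p)/4+[290,150]-.5
b=lambda p:np.array(p)/2.5+[170,80]-.5
print(tri([('w1',a([148,182])),('w2',b([349,219]))]),tri([('w1',a([268,158])),('w2',b([346,318]))]))
# top corners  -x side land: w1 upper edge TL,TR ; w2 right edge
for p,q in[((137,131),(402,222)),((265,108),(396,334)),((284,218),(291,330)),((160,246),(299,219))]: print(tri([('w1',a(p)),('w2',b(q))]))
X=plane('w2',np.array([b([402,222]),b([396,334]),b([291,330]),b([299,219])]),.034);print(X.mean(0),np.linalg.norm(np.roll(X,-1,0)-X,axis=1))
g=plane('w2',np.array([b([349,219]),b([346,318])]),.017);print(g,g.mean(0))
for v in(X[1]-X[0],X[2]-X[3],g[1]-g[0]): print(np.degrees(np.arctan2(v[1],v[0])))
T=tcp();print('jaw yaw',np.degrees(np.arctan2(T[1,0],T[0,0])))
```

```text
(array([ 0.43541342, -0.21615043,  0.01627371]), [np.float64(0.2), np.float64(0.2)]) (array([ 0.41444632, -0.17841326,  0.02016306]), [np.float64(0.3), np.float64(0.3)])
(array([ 0.41662671, -0.22673781,  0.02339016]), [np.float64(1.2), np.float64(1.2)])
(array([ 0.39498054, -0.187461  ,  0.03430025]), [np.float64(0.3), np.float64(0.3)])
(array([ 0.4325127 , -0.16615125,  0.02860783]), [np.float64(1.6), np.float64(1.6)])
(array([ 0.45393843, -0.20702688,  0.02690837]), [np.float64(0.6), np.float64(0.6)])
[ 0.42509026 -0.19817536  0.034     ] [0.04781946 0.04406298 0.04736125 0.04137976]
[[ 0.43543862 -0.21648263  0.017     ]
 [ 0.41389548 -0.17782094  0.017     ]] [ 0.42466705 -0.19715178  0.017     ]
118.9575361794752
115.70728916895399
119.12750356725125
jaw yaw -148.66523991617612
```

```bash
python3 -m jog '[[6,10,0,0.005,-0.014,-0.058],[0,0,0,0,0,0],[0,0,-25,0,0,0],[0,0,-30,0,0,0],[0,0,-20,0,0,0],[0,0,0,0,0,0]]' 0.75
python3 - <<'E'
from h import *
T=tcp();print(T.round(4).tolist()); print(np.degrees(np.arctan2(T[1,0],T[0,0])))
im=grab('wrist','w3'); cv2.imwrite('pics/c4.png',im[80:330,150:490])
E
```

```text
t: 3.35
eef_pos: [0.425, -0.2002, 0.0789]
ee_rot: [-3.14, 0.003, -2.658]
force: [-1.6, 0.3, 0.5]
width: 0.0657
[[-0.8855, -0.4647, 0.0032, 0.425], [-0.4647, 0.8855, -0.0006, -0.2002], [-0.0026, -0.002, -1.0, 0.0789], [0.0, 0.0, 0.0, 1.0]]
-152.3114733846017
```

View pics/c4.png

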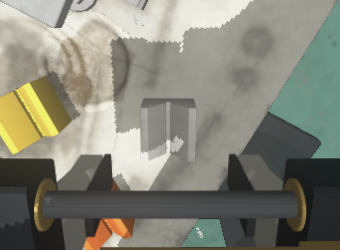

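The block sits centred between the fingers (block x≈319, fingers mid ≈320) and its groove is upright in the picture. Next I descend and grip.

```bash
python3 -m jog '[[0,3,-25,0,0,0],[0,0,-25,0,0,0],[0,0,-14,0,0,0],[0,0,-5,0,0,0],[0,0,0,0,0,0]]' && python3 -m jog '[[0,0,0,0,0,0],[0,0,0,0,0,0],[0,0,0,0,0,0],[0,0,0,0,0,0],[0,0,0,0,0,0]]' 0 40
```

```text
t: 3.9
eef_pos: [0.4313, -0.1994, 0.0159]
ee_rot: [-3.132, 0.011, -2.656]
force: [1.0, 0.2, 0.5]
width: 0.0654
t: 4.4
eef_pos: [0.4343, -0.1999, 0.0199]
ee_rot: [-3.128, 0.016, -2.655]
force: [0.0, 0.1, 0.1]
width: 0.0313
```

Run:
```python
from h import *
s=status.get_state();print(s['t'],s['eef_pos'],s['width'],s['force'],s['q'].round(3),s['qd'].round(3))
im=grab('wrist','w4'); im2=grab('scene','s4'); cv2.imwrite('pics/c5.png',np.vstack([im[60:330,130:510],cv2.resize(im2[180:280,360:500],(380,270))]))
```

```text
4.4 [ 0.43425218 -0.19986315  0.01988119] 0.031267814975175015 [0.01976576 0.11074923 0.06482997] [-0.015  0.233 -0.665  0.006 -0.652  0.497] [ 0.    -0.005  0.003  0.001 -0.001 -0.   ]
```

View pics/c5.png

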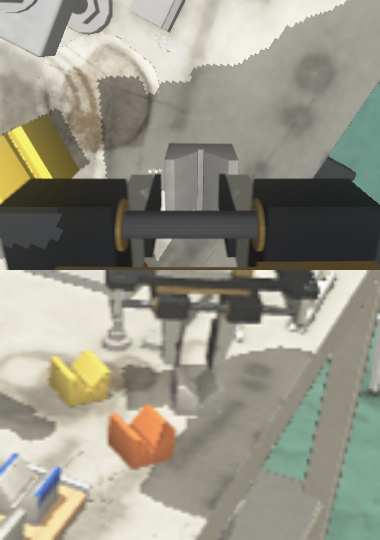

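Run:
```python
from h import *
T=tcp()
for n,x,z in[('tcp',0,0),('Lpad',-.0157,0),('Rpad',.0157,0),('Lgp',-.0157,-.019),('Rgp',.0157,-.019)]:
    X=(T@[x,0,z,1])[:3]; print(n,X.round(4),proj('w4',X).round(0),proj('s4',X).round(0))
print('blk',proj('w4',[.425,-.197,.034]).round(0),proj('s4',[.425,-.197,.034]).round(0))
w=cv2.imread('pics/w4.png')[190:310,240:400]; s=cv2.imread('pics/s4.png')[190:250,390:470]
cv2.imwrite('pics/c6.png',np.vstack([cv2.resize(w,None,fx=4,fy=4,interpolation=3)[:320],cv2.resize(s,(640,280*2),interpolation=3)[:280]]))
```

```text
tcp [ 0.4342 -0.1999  0.0197] [[320. 233.]] [[429. 221.]]
Lpad [ 0.448  -0.1925  0.02  ] [[295. 233.]] [[423. 221.]]
Rpad [ 0.4203 -0.2072  0.0195] [[344. 233.]] [[435. 221.]]
Lgp [ 0.4476 -0.1925  0.039 ] [[293. 246.]] [[424. 215.]]
Rgp [ 0.4199 -0.2071  0.0385] [[346. 246.]] [[436. 216.]]
blk [[330. 253.]] [[433. 218.]]
```

View pics/c6.png

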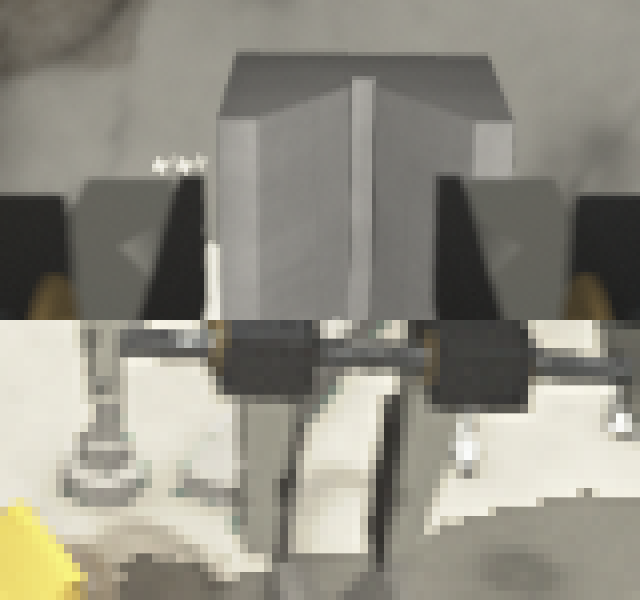

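```bash
python3 -m jog '[[-9,3,0,0.004,0.02,0],[0,0,0,0,0,0],[0,0,0,0,0,0],[0,0,0,0,0,0]]' 0.75; python3 -m jog '[[0,0,-8,0,0,0],[0,0,-6,0,0,0],[0,0,0,0,0,0]]'
python3 - <<'E'
from h import *
T=tcp();print(T.round(4).tolist(),np.degrees(np.arctan2(T[1,0],T[0,0]))); im=grab('wrist','w5')
w=im[190:310,240:400]; cv2.imwrite('pics/c7.png',cv2.resize(w,None,fx=4,fy=4,interpolation=3))
E
```

```text
t: 4.9
eef_pos: [0.424, -0.1965, 0.0196]
ee_rot: [3.14, -0.002, -2.655]
force: [-0.4, -0.2, -1.0]
width: 0.0495
t: 5.2
eef_pos: [0.424, -0.1965, 0.0043]
ee_rot: [3.14, -0.001, -2.655]
force: [-0.5, -0.3, 0.1]
width: 0.0648
[[-0.8839, -0.4676, -0.0017, 0.424], [-0.4676, 0.8839, 0.0004, -0.1965], [0.0014, 0.0011, -1.0, 0.0043], [0.0, 0.0, 0.0, 1.0]] -152.12214533602665
```

View pics/c7.png

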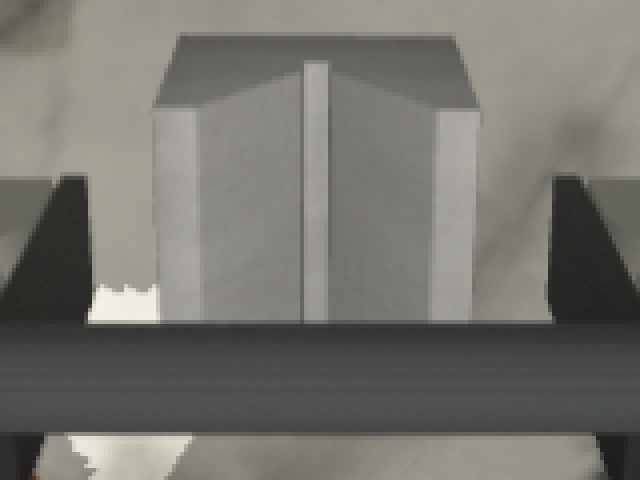

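The fingers now straddle the block evenly (groove line x≈319). The visible fingertips sit about 20 mm behind the reported TCP, so the first grip closed above the block. I'll lower slowly and watch the force.

```bash
for i in 1; do python3 -m jog '[[0,0,-4,0,0,0],[0,0,0,0,0,0]]'; done; python3 -m jog '[[0,0,-4,0,0,0],[0,0,0,0,0,0]]'
```

```text
t: 5.45
eef_pos: [0.424, -0.1965, 0.0]
ee_rot: [3.14, -0.002, -2.655]
force: [0.4, -0.3, -0.7]
width: 0.0659
t: 5.65
eef_pos: [0.4242, -0.1965, -0.0042]
ee_rot: [3.14, -0.002, -2.655]
force: [-0.6, -0.4, -0.2]
width: 0.0658
```

```bash
python3 -m jog '[[0,0,-4,0,0,0],[0,0,0,0,0,0]]'; python3 -m jog '[[0,0,-3,0,0,0],[0,0,0,0,0,0]]'; python3 -m jog '[[0,0,0,0,0,0],[0,0,0,0,0,0],[0,0,0,0,0,0],[0,0,0,0,0,0],[0,0,0,0,0,0]]' 0 40
```

```text
t: 5.85
eef_pos: [0.4242, -0.1966, -0.0085]
ee_rot: [3.141, -0.001, -2.655]
force: [0.3, 0.1, 0.2]
width: 0.066
t: 6.05
eef_pos: [0.4243, -0.1966, -0.0118]
ee_rot: [3.141, -0.001, -2.655]
force: [-0.2, -0.2, 0.2]
width: 0.0661
t: 6.55
eef_pos: [0.4245, -0.1966, -0.0116]
ee_rot: [3.141, -0.001, -2.655]
force: [0.2, -0.2, -1.5]
width: 0.0435
```

```bash
python3 -m jog '[[-3,3,20,0,0,0],[-3,10,40,0,0,0],[-3,20,40,0,0,0],[-3,20,40,0,0,0],[0,10,40,0,0,0],[0,0,30,0,0,0],[0,0,0,0,0,0]]'
python3 - <<'E'
from h import *
a=cv2.imread('pics/scene0.png');b=cv2.imread('pics/side0.png');r=lambda i,k:cv2.resize(i,None,fx=k,fy=k,interpolation=cv2.INTER_NEAREST)
o=np.zeros((600,800,3),np.uint8); o[:400,:400]=r(a[115:165,315:365],8); o[:400,400:]=r(b[155:205,298:348],8)
o[400:,:400]=r(a[225:250,312:362],8); g=r(a[248:328,310:410],2.5); o[400:,400:650]=g
cv2.imwrite('pics/c8.png',o)
E
```

```text
t: 7.25
eef_pos: [0.4049, -0.1308, 0.2029]
ee_rot: [3.134, -0.009, -2.658]
force: [0.9, 0.2, -3.9]
width: 0.0433
```

View pics/c8.png

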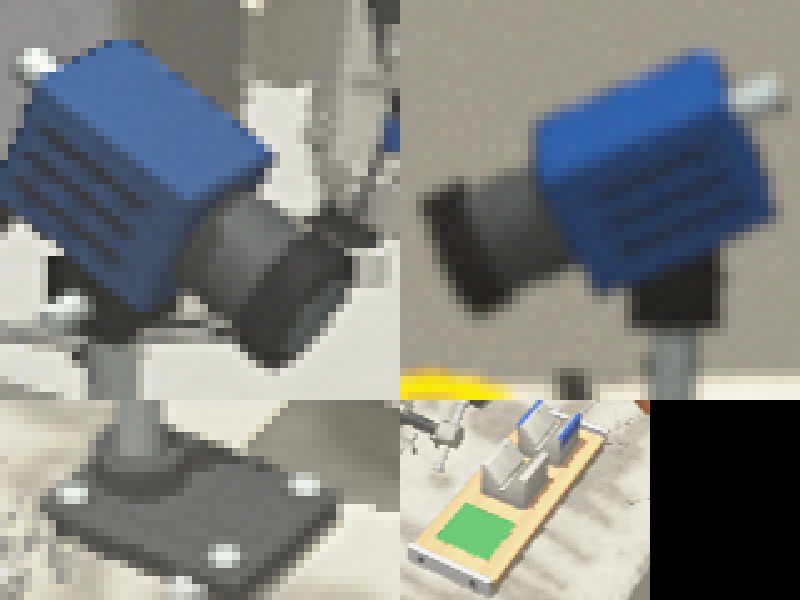

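The crops show the lens front centre at scene ≈(354.7,153.5) and side ≈(304.3,186.9). The box top corners and stand base corners are usable for the heading.

Run:
```python
from h import *
S=lambda x,y:('scene0',[x/8+315-.5,y/8+115-.5]); D=lambda x,y:('side0',[(x-400)/8+298-.5,y/8+155-.5])
L,e=tri([S(318,308),D(450,254)]);print('lens',L.round(4),e)
P={n:tri([S(*a),D(*b)]) for n,a,b in[('A',(37,83),(697,50)),('B',(125,40),(728,105)),('C',(272,157),(553,172)),('Dd',(185,205),(537,122))]}
for n in P: print(n,P[n][0].round(4),P[n][1])
b=plane('scene0',np.array([[42,105],[338,100],[235,190]])/8+[312-.5,225-.5],.012);print('base',b.round(4)); v=b[0]-b[2];w=b[2]-b[1]
print(np.linalg.norm(v),np.linalg.norm(w),'head+x deg',np.degrees(np.arctan2(v[1],v[0])),np.degrees(np.arctan2(w[1],w[0]))-90,'ctr',(b[0]+b[1])/2)
im=cv2.imread('pics/scene0.png');h=cv2.cvtColor(im,cv2.COLOR_BGR2HSV);m=cv2.inRange(h,(50,120,80),(75,255,255));k=np.zeros_like(m);k[280:320,315:370]=255
c=max(cv2.findContours(m&k,0,1)[0],key=cv2.contourArea);q=cv2.approxPolyDP(c,3,True)[:,0];X=plane('scene0',q,.012);print(X.round(4),X.mean(0))
d=np.diff(np.r_[X,X[:1]],axis=0);print(np.linalg.norm(d,axis=1),np.degrees(np.arctan2(d[:,1],d[:,0])))
# board edges: cheek corners, bottom right crop
g=plane('scene0',np.array([[8,146],[90,193]])/2.5+[309.5,247.5],.018);print(g, np.degrees(np.arctan2(*(g[1]-g[0])[[1,0]])))
```

```text
lens [ 0.5685 -0.0111  0.2607] [np.float64(0.4), np.float64(0.4)]
A [0.6474 0.011  0.3184] [np.float64(2.0), np.float64(2.0)]
B [ 0.6493 -0.0352  0.3186] [np.float64(0.4), np.float64(0.4)]
C [ 0.5971 -0.0301  0.2953] [np.float64(1.5), np.float64(1.5)]
Dd [0.5976 0.0133 0.2938] [np.float64(1.0), np.float64(1.0)]
base [[ 0.655   0.0209  0.012 ]
 [ 0.575  -0.0338  0.012 ]
 [ 0.5782  0.0262  0.012 ]]
0.07707166967512304 0.060042014973656244 head+x deg -3.9683952196567382 -2.972279716193455 ctr [ 0.61504323 -0.0064527   0.012     ]
[[0.5101 0.1598 0.012 ]
 [0.5086 0.2067 0.012 ]
 [0.4629 0.2047 0.012 ]
 [0.4644 0.16   0.012 ]] [0.48649044 0.18278205 0.012     ]
[0.04697429 0.04579096 0.04472063 0.04569877] [  91.84131459 -177.46311546  -88.00447088   -0.2879973 ]
[[0.52048426 0.23542928 0.018     ]
 [0.43707014 0.24241878 0.018     ]] 175.21022149945264
```

```bash
python3 -m jog '[[0,40,5,-0.003,-0.012,-0.12],[0,40,5,0,0,-0.12],[0,40,5,0,0,-0.12],[0,40,5,0,0,-0.13],[0,40,5,0,0,0],[0,40,5,0,0,0],[15,40,5,0,0,0],[20,40,5,0,0,0],[20,40,0,0,0,0],[20,40,0,0,0,0],[0,5,0,0,0,0],[0,0,0,0,0,0]]'
python3 - <<'E'
from h import *
T=tcp();print(T.round(3).tolist(),status.get_state()['q'].round(2)); im=grab('wrist','w6'); print(proj('w6',[.486,.18,.012]),proj('w6',[.485,.115,.03]),proj('w6',[.48,.05,.03]))
h=cv2.cvtColor(im,cv2.COLOR_BGR2HSV)
for lo,hi in(((50,120,60),(75,255,255)),((105,120,60),(125,255,255))):
    m=cv2.inRange(h,lo,hi)
    for c in cv2.findContours(m,0,1)[0]:
        if cv2.contourArea(c)>30: print(lo,cv2.contourArea(c),cv2.boundingRect(c),cv2.approxPolyDP(c,3,True)[:,0].tolist())
E
```

```text
t: 8.45
eef_pos: [0.4705, 0.2784, 0.2278]
ee_rot: [-3.137, -0.018, 3.133]
force: [-0.5, -0.9, -2.7]
width: 0.0436
[[-1.0, 0.008, -0.018, 0.471], [0.008, 1.0, -0.005, 0.278], [0.018, -0.005, -1.0, 0.228], [0.0, 0.0, 0.0, 1.0]] [ 0.88  0.14 -0.21 -0.01 -1.23 -0.89]
[[303.68732035  90.99601475]] [[302.78536646  29.41268043]] [[306.1228114  -37.00260659]]
(105, 120, 60) 1337.5 (0, 159, 25, 97) [[0, 159], [2, 255], [24, 241], [8, 174]]
```

Run:
```python
from h import *
im=cv2.imread('pics/w6.png');h=cv2.cvtColor(im,cv2.COLOR_BGR2HSV)
for y in range(0,200,16): print(y,[tuple(int(t) for t in h[y,x]) for x in range(240,380,20)])
```

```text
0 [(23, 14, 232), (23, 14, 230), (24, 80, 237), (28, 67, 237), (26, 70, 237), (23, 25, 183), (24, 22, 218)]
16 [(21, 15, 170), (23, 14, 232), (25, 34, 227), (21, 17, 210), (23, 10, 231), (22, 25, 184), (23, 24, 128)]
32 [(24, 14, 179), (25, 13, 230), (26, 65, 224), (22, 13, 223), (23, 9, 236), (24, 17, 225), (23, 23, 144)]
48 [(30, 3, 191), (24, 16, 228), (27, 66, 239), (22, 18, 159), (30, 4, 239), (23, 22, 140), (25, 22, 141)]
64 [(26, 16, 226), (25, 13, 229), (28, 65, 239), (27, 69, 239), (16, 100, 188), (23, 23, 143), (23, 26, 119)]
80 [(25, 13, 238), (23, 14, 233), (16, 96, 185), (65, 114, 225), (63, 102, 142), (23, 23, 143), (21, 24, 149)]
96 [(23, 13, 232), (25, 13, 231), (16, 98, 183), (63, 102, 140), (63, 105, 141), (25, 23, 131), (22, 23, 123)]
112 [(23, 22, 208), (23, 21, 196), (16, 96, 180), (62, 102, 140), (63, 106, 139), (25, 25, 121), (22, 23, 121)]
128 [(23, 13, 235), (25, 13, 235), (16, 94, 176), (22, 84, 224), (16, 100, 179), (25, 23, 134), (25, 24, 130)]
144 [(25, 22, 212), (25, 23, 215), (25, 23, 202), (24, 23, 210), (23, 23, 197), (25, 22, 196), (22, 25, 187)]
160 [(26, 18, 223), (23, 14, 233), (25, 14, 237), (26, 18, 221), (25, 23, 204), (21, 23, 185), (23, 24, 183)]
176 [(30, 120, 243), (24, 111, 122), (28, 13, 237), (25, 14, 230), (25, 23, 198), (24, 27, 134), (24, 130, 151)]
192 [(26, 19, 224), (30, 122, 243), (26, 17, 227), (28, 131, 240), (28, 130, 241), (28, 134, 240), (28, 129, 240)]
```

Green has saturation ≈105 here, so I'll relax the mask. I'll also measure the wood edges and triangulate the square's height against the scene view.

Run:
```python
from h import *
def green(f,box,z):
    im=cv2.imread(f'pics/{f}.png');h=cv2.cvtColor(im,cv2.COLOR_BGR2HSV);m=cv2.inRange(h,(50,80,60),(75,255,255));k=np.zeros_like(m);k[box[0]:box[1],box[2]:box[3]]=255
    m=cv2.morphologyEx(m&k,cv2.MORPH_CLOSE,np.ones((3,3)))
    c=max(cv2.findContours(m,0,1)[0],key=cv2.contourArea); r=cv2.minAreaRect(c); b=cv2.boxPoints(r); X=plane(f,b,z); d=np.diff(np.r_[X,X[:1]],axis=0)
    print(f,b.round(1).tolist(),cv2.contourArea(c),X.round(4).tolist(),'ctr',X.mean(0),np.linalg.norm(d,axis=1).round(4),np.degrees(np.arctan2(d[:,1],d[:,0])).round(1)); 
    M=cv2.moments(c); return [M['m10']/M['m00'],M['m01']/M['m00']]
a=green('w6',(50,140,260,350),.012); b=green('scene0',(270,330,310,380),.012)
print(tri([('w6',a),('scene0',b)]), plane('w6',a,.012),plane('scene0',b,.012))
# board's long sides in w6: wood hue 12..30 sat 55..110
im=cv2.imread('pics/w6.png');h=cv2.cvtColor(im,cv2.COLOR_BGR2HSV);w=cv2.inRange(h,(10,50,100),(75,125,255))
l=[];r=[]
for y in range(64,128,2):
    x=np.where(w[y,260:350])[0]+260
    if len(x)>20: l.append((x[0],y)); r.append((x[-1],y))
for e in(l,r):
    vx,vy,x0,y0=cv2.fitLine(np.float32(e),cv2.DIST_HUBER,0,.01,.01).ravel(); P=plane('w6',[[x0+vx*t,y0+vy*t] for t in(-20,20)],.012); d=P[1]-P[0]; print('edge',P.round(4).tolist(),np.degrees(np.arctan2(d[1],d[0])))
```

```text
w6 [[282.0, 70.0], [323.0, 70.0], [323.0, 114.0], [282.0, 114.0]] 1713.0 [[0.5118, 0.1555, 0.012], [0.462, 0.1559, 0.012], [0.4623, 0.2077, 0.012], [0.5139, 0.2073, 0.012]] ctr [0.48748558 0.18160455 0.012     ] [0.0498 0.0518 0.0516 0.0518] [179.6  89.7  -0.5 -92.3]
scene0 [[324.29998779296875, 302.6000061035156], [331.5, 286.29998779296875], [355.1000061035156, 296.79998779296875], [347.8999938964844, 313.1000061035156]] 359.5 [[0.5089, 0.209, 0.012], [0.523, 0.1579, 0.012], [0.4627, 0.1582, 0.012], [0.4518, 0.2077, 0.012]] ctr [0.48661076 0.18319304 0.012     ] [0.053  0.0603 0.0507 0.0571] [-74.6 179.7 102.5   1.2]
(array([0.48723522, 0.18126098, 0.00882892]), [np.float64(0.0), np.float64(0.0)]) [[0.48714582 0.18142651 0.012     ]] [[0.48552609 0.1841017  0.012     ]]
edge [[0.5253, 0.1554, 0.012], [0.5245, 0.2022, 0.012]] 90.92706558464025
edge [[0.4461, 0.1615, 0.012], [0.4459, 0.2089, 0.012]] 90.33245843099547
```

```bash
python3 -m jog '[[5,-25,-15,0.005,-0.018,0.017],[5,-25,-25,0,0,0],[5,-25,-25,0,0,0],[1,-19,-30,0,0,0],[0,0,-30,0,0,0],[0,0,-25,0,0,0],[0,0,0,0,0,0]]'; python3 -c "
from h import *
T=tcp();print(T.round(4).tolist())"
```

```text
t: 9.2
eef_pos: [0.4811, 0.1715, 0.0723]
ee_rot: [3.141, -0.001, -3.138]
force: [-1.2, -0.8, -2.8]
width: 0.0438
[[-1.0, -0.004, -0.001, 0.4811], [-0.004, 1.0, 0.0006, 0.1715], [0.001, 0.0006, -1.0, 0.0723], [0.0, 0.0, 0.0, 1.0]]
```

```bash
python3 -m jog '[[5,10,0,0,0,0],[0,0,0,0,0,0],[0,0,-20,0,0,0],[0,0,-22,0,0,0],[0,0,-14,0,0,0],[0,0,0,0,0,0]]'
```

```text
t: 9.8
eef_pos: [0.4908, 0.185, 0.0232]
ee_rot: [3.134, 0.01, -3.136]
force: [0.4, -0.6, -2.7]
width: 0.0438
```

```bash
python3 -m jog '[[-4.5,-3.5,0,-0.0076,0.01,0],[0,0,0,0,0,0],[0,0,-7,0,0,0],[0,0,-7,0,0,0],[0,0,0,0,0,0]]'; python3 -m jog '[[0,0,-4,0,0,0],[0,0,0,0,0,0]]'
```

```text
t: 10.3
eef_pos: [0.4886, 0.1836, 0.013]
ee_rot: [3.137, 0.005, -3.134]
force: [-0.0, 0.1, -1.8]
width: 0.0435
t: 10.5
eef_pos: [0.4885, 0.1835, 0.0086]
ee_rot: [3.137, 0.005, -3.134]
force: [-0.5, 0.3, -3.3]
width: 0.0438
```

```bash
python3 -m jog '[[-2,-2,-3,-0.004,0.005,0],[0,0,0,0,0,0]]'; python3 -m jog '[[0,0,-3,0,0,0],[0,0,0,0,0,0]]';python3 -m jog '[[0,0,-2,0,0,0],[0,0,0,0,0,0]]'
```

```text
t: 10.7
eef_pos: [0.4863, 0.1813, 0.0052]
ee_rot: [-3.141, -0.001, -3.134]
force: [0.1, -0.4, -3.6]
width: 0.0433
t: 10.9
eef_pos: [0.4864, 0.1813, 0.002]
ee_rot: [-3.141, -0.001, -3.134]
force: [-0.1, -0.2, -3.4]
width: 0.0438
t: 11.1
eef_pos: [0.4869, 0.1816, 0.0004]
ee_rot: [3.142, 0.0, -3.134]
force: [-1.1, 0.5, -3.8]
width: 0.0438
```

```bash
python3 -m jog '[[0,0,-1,0,0,0],[0,0,0,0,0,0]]'; python3 -m jog '[[0,0,-1,0,0,0],[0,0,0,0,0,0]]'
```

```text
t: 11.3
eef_pos: [0.487, 0.1817, 0.0006]
ee_rot: [3.141, 0.001, -3.133]
force: [-0.1, 0.4, -2.9]
width: 0.0436
t: 11.5
eef_pos: [0.4873, 0.1819, 0.0004]
ee_rot: [3.141, 0.002, -3.133]
force: [-0.5, -0.2, -2.9]
width: 0.0438
```

```bash
python3 -m jog '[[0,0,0,0,0,0],[0,0,0,0,0,0],[0,0,0,0,0,0],[0,0,0,0,0,0]]' 0.72; python3 -m jog '[[0,0,15,0,0,0],[0,0,25,0,0,0],[0,0,30,0,0,0],[0,0,30,0,0,0],[0,0,30,0,0,0],[0,0,30,0,0,0],[0,20,0,0,0,0],[0,0,0,0,0,0]]'
python3 - <<'E'
from h import *
T=tcp();print(T.round(4).tolist()); im=grab('wrist','w7'); grab('scene','s7')
for n,X in[('free',[.487,.1815,.046]),('row',[.4865,.1155,.046]),('blue',[.486,.0495,.046])]: print(n,proj('w7',X).round(0),proj('s7',X).round(0))
s=cv2.imread('pics/s7.png')[240:330,310:430]
cv2.imwrite('pics/c9.png',np.hstack([im[:300,200:440],cv2.resize(s,(400,300),interpolation=3)]))
E
```

```text
t: 11.9
eef_pos: [0.4883, 0.1825, 0.0006]
ee_rot: [3.14, 0.003, -3.133]
force: [-0.6, 0.1, 0.4]
width: 0.0622
t: 12.7
eef_pos: [0.4872, 0.2015, 0.1666]
ee_rot: [3.141, 0.002, -3.134]
force: [-0.2, 0.2, -0.1]
width: 0.0634
[[-1.0, -0.0079, 0.0021, 0.4872], [-0.0079, 1.0, 0.0004, 0.2015], [-0.0021, 0.0004, -1.0, 0.1666], [0.0, 0.0, 0.0, 1.0]]
free [[321. 167.]] [[340. 287.]]
row [[322.  98.]] [[356. 270.]]
blue [[323.  21.]] [[370. 254.]]
```

View pics/c9.png

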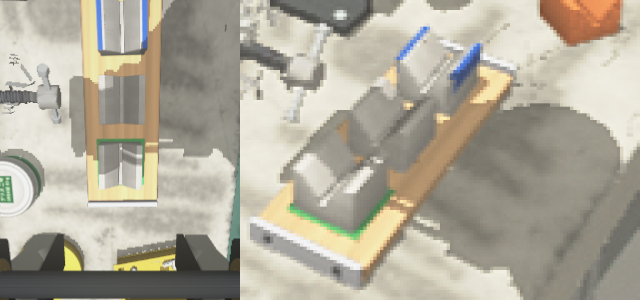

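Run:
```python
from h import *
im=cv2.imread('pics/w7.png');h=cv2.cvtColor(im,cv2.COLOR_BGR2HSV)
m=cv2.inRange(h,(105,110,50),(125,255,255)); m[:,:240]=0;m[:,400:]=0
for c in cv2.findContours(m,0,1)[0]:
    if cv2.contourArea(c)>15: b=cv2.approxPolyDP(c,2,True)[:,0];print(b.tolist(),plane('w7',b,.046).round(4).tolist())
# green left visible around the placed block
g=cv2.inRange(h,(50,60,40),(80,255,255));g[:,:260]=0;g[:,380:]=0
for c in cv2.findContours(g,0,1)[0]:
    if cv2.contourArea(c)>4: x,y,w,k=cv2.boundingRect(c);print('g',(x,y,w,k),plane('w7',[[x,y],[x+w,y+k]],.012).round(4).tolist())
```

```text
[[342, 0], [343, 47], [346, 47], [346, 0]] [[0.4696, 0.0327, 0.046], [0.4677, 0.0706, 0.046], [0.465, 0.0706, 0.046], [0.4661, 0.0327, 0.046]]
[[296, 0], [298, 48], [301, 49], [300, 0]] [[0.5099, 0.033, 0.046], [0.5085, 0.0718, 0.046], [0.5058, 0.0726, 0.046], [0.5064, 0.033, 0.046]]
g (260, 306, 120, 20) [[0.5639, 0.3706, 0.012], [0.4065, 0.4002, 0.012]]
g (297, 139, 47, 46) [[0.513, 0.1571, 0.012], [0.4602, 0.2083, 0.012]]
```

The placed block stands inside the green square with a green rim visible round it, square to the row (wrist crop (121,165)). The plain row block is in its place, and the blue block is at about (.4875,.049). To keep the gripper body clear of the lens, I'll lean the tool 8° towards +y and approach low.

```bash
python3 -m jog '[[0,-20,-10,-0.07,0,0.008],[0,-22,-20,-0.07,0,0],[0,-25,-25,0,0,0],[0,-12,-25,0,0,0],[0,0,-12,0,0,0],[0,0,0,0,0,0]]'; python3 -c "
from h import *
T=tcp();print(T.round(4).tolist(),status.get_state()['q'].round(2))"
```

```text
t: 13.4
eef_pos: [0.4843, 0.1146, 0.0687]
ee_rot: [-2.993, -0.005, -3.125]
force: [0.3, -0.4, -0.2]
width: 0.0632
[[-0.9998, -0.0171, -0.0029, 0.4843], [-0.0165, 0.9888, -0.1486, 0.1146], [0.0054, -0.1485, -0.9889, 0.0687], [0.0, 0.0, 0.0, 1.0]] [ 0.72  0.24 -0.58  0.14 -0.87 -0.8 ]
```

```bash
python3 -m jog '[[1,-20,0,0,0.003,0],[1,-22,0,0,0,0],[1,-16,0,0,0,0],[0,-6,0,0,0,0],[0,0,0,0,0,0]]'
python3 - <<'E'
from h import *
T=tcp();print(T.round(4).tolist()); im=grab('wrist','w8');h=cv2.cvtColor(im,cv2.COLOR_BGR2HSV)
m=cv2.inRange(h,(105,110,50),(125,255,255)); m[:,:220]=0;m[:,420:]=0
for c in cv2.findContours(m,0,1)[0]:
    if cv2.contourArea(c)>15: b=cv2.approxPolyDP(c,3,True)[:,0];print(b.tolist(),plane('w8',b,.046).round(4).tolist())
E
```

```text
t: 13.9
eef_pos: [0.4875, 0.0478, 0.0693]
ee_rot: [-2.991, -0.01, -3.124]
force: [-0.6, 0.1, -0.7]
width: 0.0632
[[-0.9998, -0.0187, -0.0069, 0.4875], [-0.0174, 0.9885, -0.1501, 0.0478], [0.0097, -0.1499, -0.9886, 0.0693], [0.0, 0.0, 0.0, 1.0]]
[[289, 200], [291, 258], [295, 258], [294, 200]] [[0.5097, 0.0298, 0.046], [0.5081, 0.0728, 0.046], [0.5052, 0.0727, 0.046], [0.5061, 0.0298, 0.046]]
[[350, 198], [346, 199], [346, 257], [350, 257]] [[0.4662, 0.0277, 0.046], [0.4691, 0.0284, 0.046], [0.4678, 0.0714, 0.046], [0.4648, 0.0714, 0.046]]
```

```bash
python3 -m jog '[[0,1,-15,0,-0.007,0.01],[0,0,-20,0,0,0],[0,0,-15,0,0,0],[0,0,0,0,0,0]]'
```

```text
t: 14.35
eef_pos: [0.49, 0.0526, 0.0197]
ee_rot: [-2.994, 0.003, -3.112]
force: [0.0, -0.2, 0.9]
width: 0.0632
```

Run:
```python
from h import *
print(tcp().round(4).tolist())
```

```text
[[-0.9995, -0.0292, 0.0072, 0.49], [-0.0299, 0.9887, -0.1471, 0.0526], [-0.0028, -0.1472, -0.9891, 0.0197], [0.0, 0.0, 0.0, 1.0]]
```

```bash
python3 -m jog '[[-3,-3,-5,0,0.007,0],[0,0,-5,0,0,0],[0,0,0,0,0,0]]'; python3 -m jog '[[0,0,-5,0,0,0],[0,0,0,0,0,0]]'; python3 -m jog '[[0,0,-3,0,0,0],[0,0,0,0,0,0]]'
```

```text
t: 14.65
eef_pos: [0.4879, 0.0509, 0.0104]
ee_rot: [-2.995, -0.003, -3.11]
force: [-0.1, 0.2, -0.4]
width: 0.0633
t: 14.85
eef_pos: [0.4884, 0.0513, 0.0057]
ee_rot: [-2.995, -0.002, -3.11]
force: [-1.0, -0.3, -0.2]
width: 0.063
t: 15.05
eef_pos: [0.4887, 0.0514, 0.0028]
ee_rot: [-2.996, -0.001, -3.11]
force: [0.1, 0.5, 0.7]
width: 0.0632
```

Grip firmly, since it will be held tilted.

```bash
python3 -m jog '[[-1,-1,0,0,0,0],[0,0,0,0,0,0],[0,0,0,0,0,0],[0,0,0,0,0,0],[0,0,0,0,0,0],[0,0,0,0,0,0]]' 0 55
python3 - <<'E'
from h import *
T=tcp();print(T.round(4).tolist(),status.get_state()['width'])
B=np.eye(4); a=np.radians(91.3); B[:3,:3]=R.from_euler('z',a).as_matrix(); B[:3,3]=[T[0,3],.0500,.029]
G=np.linalg.inv(T)@B; np.save('G.npy',G)
L=np.array([.5685,-.0111,.2607]); C=R.from_euler('zy',[np.radians(-2),-np.radians(25)][::1]).as_matrix() if 0 else R.from_euler('z',-2,degrees=True).as_matrix()@R.from_euler('y',-25,degrees=True).as_matrix()
mid=L-.1*C[:,0]; print('camx',C[:,0].round(3),'mid',mid.round(4))
for flip in(0,180):
    D=np.eye(4); D[:3,:3]=C@R.from_euler('z',flip,degrees=True).as_matrix(); D[:3,3]=mid
    Tt=D@np.linalg.inv(G); w=R.from_matrix(Tt[:3,:3]@T[:3,:3].T).as_rotvec()
    print(flip,Tt[:3,3].round(4),'rotvec',w.round(3),'toolz',Tt[:3,2].round(3),'tooly',Tt[:3,1].round(3))
E
```

```text
t: 15.65
eef_pos: [0.4874, 0.0502, 0.0029]
ee_rot: [-2.996, -0.001, -3.11]
force: [-0.7, 0.2, -1.2]
width: 0.0433
[[-0.9995, -0.0312, 0.0032, 0.4874], [-0.0313, 0.9889, -0.1452, 0.0502], [0.0014, -0.1453, -0.9894, 0.0029], [0.0, 0.0, 0.0, 1.0]] 0.04328023477174501
camx [ 0.906 -0.032  0.423] mid [ 0.4779 -0.0079  0.2184]
0 [ 0.4892 -0.0083  0.1949] rotvec [ 0.343 -0.347 -1.6  ] toolz [ 0.286 -0.01  -0.958] tooly [ 0.958 -0.025  0.286]
180 [ 0.4887 -0.0083  0.1947] rotvec [-0.342 -0.338  1.487] toolz [ 0.549 -0.019 -0.835] tooly [-0.835  0.02  -0.55 ]
```

```bash
python3 -m jog '[[0,0,10,0,0,0],[0,0,15,0,0,0],[-15,0,8,0,0,0],[-25,0,10,0,0,0],[-25,0,20,0,0,0],[-5,0,35,0,0,0],[0,0,35,0,0,0],[0,0,0,0,0,0]]' && python3 -m jog '[[0,-4,3,0.0286,-0.0289,-0.133],[0,-4,3,0.0286,-0.0289,-0.133],[0,-4,3,0.0286,-0.0289,-0.133],[0,-4,3,0.0286,-0.0289,-0.133],[0,-4,3,0.0286,-0.0289,-0.133],[0,-4,3,0.0286,-0.0289,-0.133],[0,-4,3,0.0286,-0.0289,-0.133],[0,-4,3,0.0286,-0.0289,-0.133],[0,-4,3,0.0286,-0.0289,-0.133],[0,-4,3,0.0286,-0.0289,-0.133]]'
cat > g.py <<'E'
from h import *
T=tcp();G=np.load('G.npy');s=status.get_state();print(T[:3,3].round(4),s['width'].round(4),s['q'].round(2))
C=R.from_euler('z',-2,degrees=True).as_matrix()@R.from_euler('y',-25,degrees=True).as_matrix(); D=np.eye(4);D[:3,:3]=C;D[:3,3]=np.array([.5685,-.0111,.2607])-.1*C[:,0]
Tt=D@np.linalg.inv(G);print('move mm',(1e3*(Tt-T)[:3,3]).round(1),'rot',R.from_matrix(Tt[:3,:3]@T[:3,:3].T).as_rotvec().round(3)); B=T@G; print('block mid',B[:3,3].round(4),'in cam mm',(1e3*C.T@(B[:3,3]-[.5685,-.0111,.2607])).round(1))
E
python3 g.py
```

```text
t: 16.45
eef_pos: [0.4103, 0.048, 0.1405]
ee_rot: [-2.995, -0.009, -3.112]
force: [1.7, 0.4, -4.6]
width: 0.0434
t: 17.45
eef_pos: [0.4016, 0.0035, 0.165]
ee_rot: [2.913, 0.027, 1.762]
force: [-0.9, -0.2, -4.8]
width: 0.0438Traceback (most recent call last):
  File "g.py", line 2, in <module>
    T=tcp();G=np.load('G.npy');s=status.get_state();print(T[:3,3].round(4),s['width'].round(4),s['q'].round(2))
                                                                           ^^^^^^^^^^^^^^^^
AttributeError: 'float' object has no attribute 'round'
```

```bash
sed -i "s/s\['width'\].round(4)/s['width']/" g.py; python3 g.py
```

```text
[0.4016 0.0035 0.165 ] 0.043811162855388455 [ 0.64 -0.27 -0.84  0.17 -0.82 -2.13]
move mm [ 87.6 -11.8  30. ] rot [ 0.03  -0.06  -0.217]
block mid [0.3919 0.0023 0.1891] in cam mm [-190.6    7.2    9.9]
```

```bash
python3 -m jog '[[5,-4,10,0.015,-0.03,-0.11],[10,-4,10,0.015,-0.03,-0.107],[15,-2,5,0,0,0],[20,0,2,0,0,0],[10,0,0,0,0,0],[0,0,0,0,0,0]]'; python3 g.py
```

```text
t: 18.05
eef_pos: [0.455, -0.0117, 0.1866]
ee_rot: [2.859, 0.001, 1.525]
force: [-0.2, 0.5, -4.9]
width: 0.0438
[ 0.455  -0.0117  0.1866] 0.043836023148703746 [ 0.56 -0.21 -0.78  0.23 -0.78 -2.32]
move mm [34.2  3.4  8.3] rot [-0.002 -0.008  0.019]
block mid [ 0.4439 -0.0112  0.2103] in cam mm [-134.1   -4.4    6.9]
```

```bash
python3 -m jog '[[12,2,4,0,-0.008,0.019],[12,0,3,0,0,0],[8,0,1,0,0,0],[0,0,0,0,0,0]]'; python3 g.py
```

```text
t: 18.45
eef_pos: [0.4846, -0.0113, 0.1919]
ee_rot: [2.858, 0.003, 1.542]
force: [-0.8, -0.2, -4.9]
width: 0.0433
[ 0.4846 -0.0113  0.1919] 0.04331805553614209 [ 0.51 -0.15 -0.72  0.21 -0.77 -2.24]
move mm [4.6 3.  3.1] rot [-0.    -0.007  0.002]
block mid [ 0.4735 -0.0109  0.2155] in cam mm [-105.2   -3.1   -0.9]
```

```bash
python3 -m jog '[[4,3,3,0,-0.007,0],[0,0,0,0,0,0],[0,0,0,0,0,0]]'; python3 g.py
python3 - <<'E'
from h import *
B=tcp()@np.load('G.npy')
P=np.array([[x,y,z] for y in(22,-22) for x,z in((22,17),(-22,17),(-22,5),(22,5))])/1e3@B[:3,:3].T+B[:3,3]
for n in('scene','side'):
    im=grab(n,n+'9');h=cv2.cvtColor(im,cv2.COLOR_BGR2HSV);m=cv2.inRange(h,(100,100,40),(125,255,255));q=proj(n+'9',P)
    x0,y0=(q.min(0)-12).astype(int);x1,y1=(q.max(0)+12).astype(int)
    print(n,'pred +y',q[:4].round(1).tolist(),'-y',q[4:].round(1).tolist(),'win',x0,y0,x1,y1)
    for c in cv2.findContours(m,0,1)[0]:
        x,y,w,k=cv2.boundingRect(c)
        if cv2.contourArea(c)>8 and x<x1 and x+w>x0 and y<y1 and y+k>y0: print('  blob',cv2.contourArea(c),cv2.approxPolyDP(c,1.5,True)[:,0].tolist()[:12])
E
```

```text
t: 18.75
eef_pos: [0.4877, -0.0086, 0.1943]
ee_rot: [2.852, 0.003, 1.54]
force: [0.3, -1.2, -5.2]
width: 0.0434
[ 0.4877 -0.0086  0.1943] 0.04342988523740432 [ 0.52 -0.15 -0.72  0.22 -0.77 -2.26]
move mm [1.5 0.3 0.7] rot [ 0.    -0.001  0.004]
block mid [ 0.4765 -0.0081  0.2178] in cam mm [-101.6   -0.3    0. ]
scene pred +y [[380.3, 172.5], [396.3, 185.0], [393.8, 188.9], [377.9, 176.4]] -y [[389.8, 165.2], [405.4, 177.3], [402.9, 181.0], [387.4, 169.1]] win 365 153 417 200
  blob 27.0 [[390, 180], [389, 184], [394, 187], [396, 184]]
side pred +y [[272.5, 189.2], [257.2, 196.0], [259.5, 199.7], [274.7, 193.0]] -y [[271.5, 197.5], [255.6, 204.4], [258.0, 208.2], [273.8, 201.4]] win 243 177 286 220
  blob 8.5 [[258, 204], [260, 208], [260, 204]]
```

```bash
python3 -m jog '[[0,0,0,0,0,0],[0,0,0,0,0,0],[0,0,0,0,0,0],[0,0,0,0,0,0]]'; python3 g.py
python3 - <<'E'
from h import *
a=cv2.imread('pics/s7.png').astype(int);b=cv2.imread('pics/scene9.png').astype(int)
for n,(x,y) in{'placed':(340,290),'row':(356,272)}.items(): d=np.abs(a-b)[y-10:y+10,x-10:x+10];print(n,d.mean().round(1),np.median(d))
a=cv2.imread('pics/scene0.png').astype(int)
for n,(x,y) in{'tin':(287,283),'tape':(269,323)}.items(): d=np.abs(a-b)[y-16:y+16,x-20:x+20];print(n,d.mean().round(1))
print(abs(status.get_state()['qd']).max()); workorder.job_done()
E
```

```text
t: 19.25
eef_pos: [0.4874, -0.0085, 0.1946]
ee_rot: [2.852, 0.002, 1.541]
force: [-0.5, 1.0, -4.6]
width: 0.0433
[ 0.4874 -0.0085  0.1946] 0.043278107615724024 [ 0.52 -0.15 -0.72  0.22 -0.77 -2.25]
move mm [1.7 0.2 0.3] rot [-0.    -0.001  0.003]
block mid [ 0.4762 -0.0081  0.2181] in cam mm [-101.7   -0.2    0.4]
placed 26.3 19.0
row 42.6 48.0
tin 3.1
tape 2.5
0.001974185371123202
the job is handed in; nothing more can be done
```

The loose plain block is back on the green square and let go of. The blue-edged block was held still in front of the inspection camera when I handed the job in at about 19 s.

**Blue block:** From the arm's pose, its middle was 101.7 mm before the lens, within 0.5 mm of the line of sight. It was tipped 25° in line with my estimate of the camera's view, and the arm was at rest. The strip corners I could see agreed to about 2 px in both the scene and side views. The lens heading (-2°) is only known to about ±3°.

**Returned block:** The wrist picture taken after release showed it square to the row, with green visible around it.

**What went wrong or disagreed:**
- **First grip:** It closed above the loose block, because the fingertips sit about 20 mm behind the reported TCP. I lowered further and gripped again, which worked.
- **Final check of the row:** I compared pictures from before and after taking the blue block. There were large differences at the returned block (mean 26) and the third block (mean 43). I did not look into these before handing in. Arm occlusion or shadow may explain them, but it means I have no final picture confirming that neither block moved.
- **Tin and tape roll:** The same kind of comparison, against the first picture, showed almost no change.
- **Height of the green square:** Triangulating two views gave 9 mm against the stated 12 mm. The block's contact when I set it down fitted 12 mm.

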